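# Hold the spare grinding wheel up for inspection

### The job

Draw the white grinding wheel upright out of the wooden rack and hold it up over the middle of the blue mat, its whole rim at least 10 cm above the bench, leaning at about 45 degrees so that the face with the red label looks obliquely upward for a crack inspection. Leave the other two wheels standing in the rack and do not disturb the bottle, tin, screwdriver or spanner on the bench. Finish while still holding the white wheel there, steady: do not put it down or let go.

Things in the scene. Friction and masses are not known exactly. Their poses are not given: they have to be found in the camera images.
- wheel_white: white disc, 125 mm diameter, 20 mm thick, about 0.5 kg, on its rim in a rack slot (may lean a few degrees). Origin at the disc's centre, there 72 mm above the bench (top at 135 mm). x is the disc's axis, out of the face with the red round label (60 mm across); that face starts looking away from the robot (+x, within 25 degrees of yaw). z is up while in the rack.
- rack: light wooden block fixed to the bench, left or right of the mat, 220 (x) by 150 (y) by 45 mm high; three slots in its top at x = -75, 0, +75 mm of its frame, each 23 mm wide (x), 120 mm long (y), 35 mm deep, floor 10 mm above the bench. One wheel per slot, the white one in any; 55 mm free between neighbours' faces. Origin: centre of its underside.
- mat: blue square mat fixed to the bench, 200 by 200 mm and 4 mm thick, with nothing on it. Origin at the centre of its underside.
- wheel_grey: dark grey grinding wheel with a yellow label, same size (125 by 20 mm) and frame as the white one, in another slot of the rack; bystander, stays there. Origin at the disc's centre.
- wheel_green: dark green grinding wheel with a yellow label, same size (125 by 20 mm) and frame as the white one, in another slot of the rack; bystander, stays there. Origin at the disc's centre.
- oil_bottle: amber bottle with a red cap, 54 mm in diameter, 150 mm tall, standing; bystander. Origin at the centre of its underside.
- tin: tin with a green label, 72 mm in diameter, 85 mm tall, standing; bystander. Origin at the centre of its underside.
- screwdriver: screwdriver with a yellow handle lying on the bench; bystander. Origin on its underside, x towards its tip.
- wrench: steel spanner lying on the bench; bystander. Origin on its underside, x towards its jaw.

How it is judged (in metres and radians):
On the way:
1. the white wheel is drawn up clear of the rack, in the fingers, still roughly upright (height (world z) of wheel_white above 0.115 m and contact force between wheel_white and the fingers above 1 N and contact force between wheel_white and rack below 0.1 N and angle between wheel_white's own x axis and vertical between 1.2 and 1.94 rad), for 0.1 s.
At the end, for the whole second after the job is handed in: White wheel held still by the fingers, centre within 50 mm of the mat's centre seen from above and over 150 mm above the bench, red-label axis 45 +/- 13 degrees from straight up, touching neither rack nor mat; the grey and green wheels within 20 mm of their starts (height (world z) of wheel_white above 0.15 m and angle between wheel_white's own x axis and vertical between 0.56 and 1.01 rad and horizontal distance between wheel_white and mat below 0.05 m and contact force between wheel_white and the fingers above 1 N and contact force between wheel_white and rack below 0.1 N and contact force between wheel_white and mat below 0.1 N and linear speed of wheel_white below 0.03 m/s and angular speed of wheel_white below 0.2 rad/s and distance of each of wheel_grey, wheel_green from where it was at the start of the episode below 0.02 m); the arm keeps its last pose, push and grip.
It fails at once if the grey or the green wheel is shifted by more than 20 mm (distance of any of wheel_grey, wheel_green from where it was at the start of the episode above 0.02 m).
It fails at once if the bottle, tin, screwdriver or spanner is shifted by more than 30 mm (distance of any of oil_bottle, tin, screwdriver, wrench from where it was at the start of the episode above 0.03 m).
It also fails if it takes over 38 s, if anything falls off the work surface, if the arm or the gripper's body presses on something with over 40 N, if the wrist force passes 120 N, or if a joint passes its speed limit or range.

### The arm

A 6-joint arm with a two-finger parallel gripper is mounted at the origin on the work surface. World frame = base frame: x ahead of the robot, y to its left, z up, the work surface at z = 0. Lengths are in m, angles in degrees, forces in N, time in s.
With the tool pointing down it reaches from about 0.425 to 1.125 m from the base axis. Payload 14.9 kg.
Tool frame: the origin (TCP) lies on the centre line of the jaws, within the pads' length; the fingertips stand 11 mm ahead of it and the grasp point (between the pads) lies 8 mm behind it (env.tip_reach is the distance from the TCP to the fingertips, in m); z points along the fingers, y is the line along which they close (so a half turn about z gives the same grasp; the last joint's range is limited). The gripper opens to 91 mm and grips with 3 to 60 N. Pads are 32 mm wide; open, the fingers measure 118 mm over their backs; the gripper's body (76 mm by 178 mm) begins 60 mm behind the grasp point.
Start: joints at [-79.2, 21.709, 99.362, -0, 58.929, -1.908], TCP at [0.154, -0.683, 0.225] pointing down, gripper open.
Joint ranges: [-158.91, 158.91], [-42.39, 125.64], [0.06, 152.35], [-60.88, 240.88], [17.5, 164.5], [-176.32, 176.32]. Speed limits (degrees/s): [108.29, 108.29, 136.94, 180, 180, 180].

### API

Orientations are given as [roll, pitch, yaw] about the fixed x, y, z axes, in that order (R = Rz(yaw) Ry(pitch) Rx(roll)).
In Python, from cell import env gives the robot as it stands.
- The arm moves only by the tool step_hand, called after ">>>" as name(argument=value, ...) on one line, values as JSON. Schema: {"type":"object","properties":{"offsets":{"type":"array","items":{"type":"array","items":{"type":"number"},"minItems":7,"maxItems":7},"minItems":1,"maxItems":5},"force":{"type":"number"},"only":{"type":"string"},"quiet":{"type":"boolean"},"lines":{"type":"string"}},"required":["offsets"],"additionalProperties":false}. offsets is a list of rows, 1 to 5 of them, each of 7 numbers: a rotation vector rx, ry, rz in units of 4 degrees, then dx, dy, dz in units of 100 mm, then the finger opening in m; each row is the pose to reach, as a shift and turn from the pose commanded when the call began, along the tool's axes at that moment; what a row does not reach only later rows make up. A row lasts 1/8 s, in which the tool goes at most 0.0625 m and 10.7 degrees, less where a joint would pass 70% of its speed; a pose out of reach is approached as far as the arm can. The fingers move at their own pace and stop on an object; force is the grip in N (left out, the last holds). Time passes only in rows, so rows that do not move let the fingers close. The tool returns the time, the measured TCP pose, the force, the opening and the grip force at its end. only (a regular expression) keeps the lines of the reply that match it, lines (a string "A,B") keeps lines A to B, and quiet returns only ok. Input that does not fit is refused with a message, and nothing moves.
- env.read_state(): the state, without advancing time (a new reading comes with each control period).
- env.camera(name): name is "scene" or "top" or "wrist"; returns the picture (400x640x3 uint8, blue, green, red); there is no depth.
- env.camera_params(name): a dict with "intrinsics" (3x3 intrinsics, pixels), "T" (4x4, takes a point from camera to world coordinates). Camera axes: x right, y up, looking along -z (the intrinsics and any distortion apply to the point x, -y, -z); pixel columns grow to the right and rows downward; lengths in m; the calibration is good to about 2 mm. A picture is of the moment at which its call begins: read the wrist's pose just before it. camera_params takes no time and is no camera call; for the wrist camera it gives the pose at the moment of the call.
- env.job_done(): hands the job in; it is judged then, once.
The state is a dict: "clock": time; "qpos": joint angles; "joint_vel": joint speeds; "tau": joint torques, N m; "ee_pos": TCP position; "orientation": TCP orientation; "contact_force": force on the tool from outside, world axes, zero at the start; "torque": the same for the moment, N m; "grip_width": finger opening in m; "finger_force": force on a finger pad.
Only numpy, scipy, OpenCV 4.12 (cv2) and the standard library are available. Lean on these libraries where they do the work, as an engineer would, in place of code of your own. Each camera call takes 0.05 s, during which the arm holds its last target. There are 200 camera calls.

## Working session

There is one attempt and no reset: what is moved stays moved. The work goes in short steps, Python scripts to look and compute and a tool call to move; the robot and the scene stay as the last step left them, time stands still between calls to the robot, and variables do not carry over. Pictures are saved under pics/ and viewed, at most 10 in all, crops included, and the job is handed in when it is done.

```bash
ls; mkdir -p pics; python3 - <<'E'
from cell import env
import cv2
for n in("scene","top"):
    cv2.imwrite(f"pics/{n}0.png",env.camera(n)); p=env.camera_params(n); print(n,p["intrinsics"],p["T"].round(4), [k for k in p])
print(env.read_state())
E
```

```text
cell.py
pics
scene [[486.35406159   0.         308.58502714]
 [  0.         486.35406159 201.80062641]
 [  0.           0.           1.        ]] [[ 0.6404 -0.3971  0.6574  1.452 ]
 [ 0.768   0.3412 -0.542  -0.7553]
 [-0.009   0.852   0.5235  0.7924]
 [ 0.      0.      0.      1.    ]] ['intrinsics', 'T']
top [[473.4560142    0.         317.83471988]
 [  0.         473.4560142  197.27482493]
 [  0.           0.           1.        ]] [[ 0.0197  0.9916 -0.1279  0.389 ]
 [-0.9995  0.0226  0.0219 -0.0101]
 [ 0.0246  0.1274  0.9915  1.3021]
 [ 0.      0.      0.      1.    ]] ['intrinsics', 'T']
{'clock': 0.1, 'qpos': array([-7.92021044e+01,  2.17346751e+01,  9.93925107e+01,  7.09743559e-04,
        5.89293379e+01, -1.90751120e+00]), 'joint_vel': array([ 0.15743777, -0.06497721, -0.06111261, -0.02167374, -0.04751438,
        0.09938051]), 'tau': array([ 2.99289795e-04, -7.65036893e+01, -4.35294414e+01,  6.52182614e-02,
        3.97927989e-02, -8.75934525e-08]), 'ee_pos': array([ 0.15389359, -0.68251553,  0.2243619 ]), 'orientation': array([-1.79943528e+02, -2.48867757e-03,  1.27050390e+01]), 'contact_force': array([-0.65628452, -0.01948355, -0.16661085]), 'torque': array([-0.01956242, -0.00517033, -0.02818324]), 'finger_force': 0.0, 'grip_width': 0.09129878412667083}
```

View pics/top0.png

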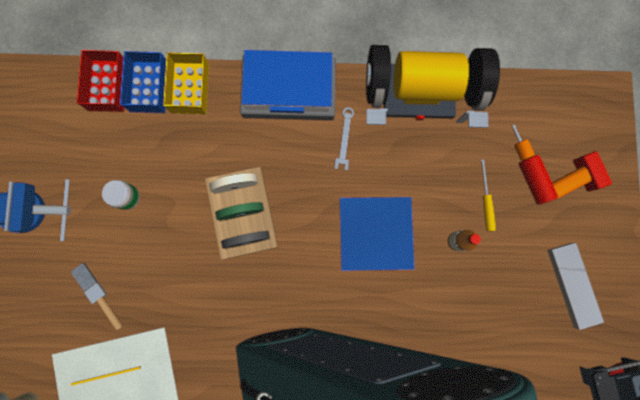

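View pics/scene0.png

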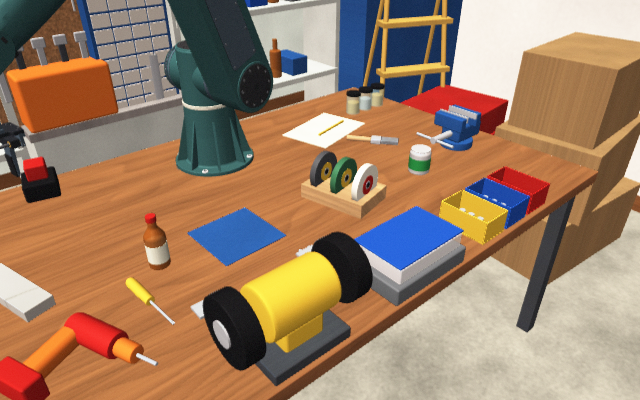

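The top view shows the rack left of the mat, with the white wheel in the far slot (about 234,183), the green one at (239,211) and the grey one at (245,240). The mat is centred near (376,233). Next I measure these.

```bash
cat > h.py <<'E'
import numpy as np,cv2
from cell import env
def ray(n,u,v,z):
    p=env.camera_params(n);K,T=p["intrinsics"],p["T"]
    d=T[:3,:3]@np.array([(u-K[0,2])/K[0,0],-(v-K[1,2])/K[1,1],-1]);o=T[:3,3]
    return o+d*(z-o[2])/d[2]
def proj(n,P):
    p=env.camera_params(n);K,T=p["intrinsics"],p["T"]
    c=(np.atleast_2d(P)-T[:3,3])@T[:3,:3]
    return np.c_[K[0,2]-K[0,0]*c[:,0]/c[:,2],K[1,2]+K[1,1]*c[:,1]/c[:,2]]
E
python3 - <<'E'
from h import *
im=cv2.imread("pics/top0.png")
hsv=cv2.cvtColor(im,cv2.COLOR_BGR2HSV)
m=cv2.inRange(hsv,(100,150,60),(125,255,255));m[:,:335]=0;m[:,420:]=0;m[:190]=0;m[280:]=0
q=cv2.minAreaRect(np.argwhere(m)[:,::-1].astype(np.float32));b=cv2.boxPoints(q)
c=[ray("top",*p,.004) for p in b];print("mat",np.mean(c,0),[np.linalg.norm(c[i]-c[i-1]) for i in range(4)])
for n,z in zip(["c1","c2","c3","c4"],[(206,178),(260,168),(276,247),(222,258)]): print(ray("top",*z,.045))
s=cv2.imread("pics/scene0.png")
a=cv2.resize(im[160:265,195:285],None,fx=5,fy=5,interpolation=cv2.INTER_CUBIC)
b=cv2.resize(s[145:220,295:390],None,fx=4,fy=4,interpolation=cv2.INTER_CUBIC)[:300]
b=cv2.resize(b,(350,276))
o=np.zeros((525,800,3),np.uint8);o[:,:450]=a;o[:276,450:]=b
cv2.imwrite("pics/crop.png",o)
E
```

```text
mat [ 0.46083637 -0.20344101  0.004     ] [np.float64(0.19436336105643442), np.float64(0.20035745441708336), np.float64(0.19515979555397395), np.float64(0.19654571552910513)]
[0.59636374 0.26245945 0.045     ]
[0.6270596  0.11934251 0.045     ]
[0.41652988 0.06983992 0.045     ]
[0.38499788 0.21022028 0.045     ]
```

View pics/crop.png

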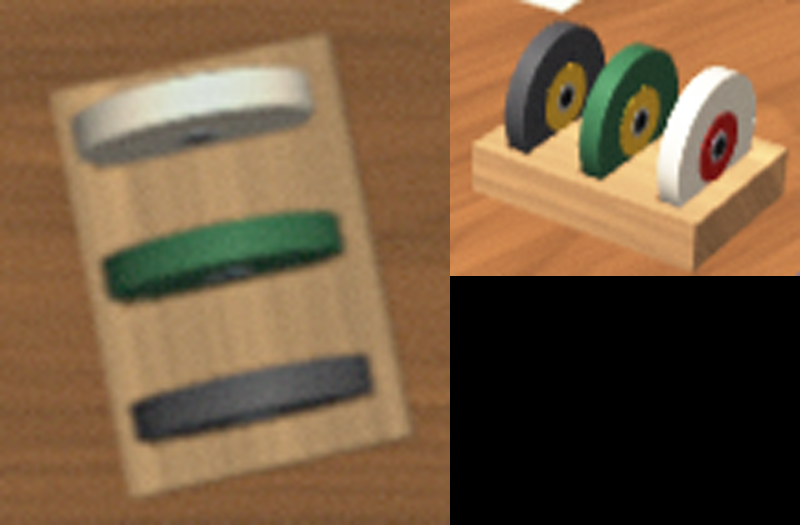

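The crop confirms the white wheel is in the far slot with its red label facing away from the robot. I fit its pose with a silhouette model in both views.

```bash
python3 - <<'E'
from h import *
from scipy.optimize import minimize
from scipy.spatial.transform import Rotation as Ro
ms={}
for n,(x0,x1,y0,y1) in dict(top=(203,262,165,200),scene=(348,385,155,205)).items():
    im=cv2.imread(f"pics/{n}0.png");hsv=cv2.cvtColor(im,cv2.COLOR_BGR2HSV)
    m=cv2.inRange(hsv,(0,0,75),(180,70,255))
    if n=="scene": m|=cv2.inRange(hsv,(168,100,40),(180,255,255))|cv2.inRange(hsv,(0,180,40),(6,255,255))
    k=np.zeros_like(m);k[y0:y1,x0:x1]=m[y0:y1,x0:x1]
    c=max(cv2.findContours(k,0,2)[0],key=cv2.contourArea);k[:]=0;cv2.drawContours(k,[cv2.convexHull(c)],-1,255,-1)
    ms[n]=k;print(n,(k>0).sum(),cv2.boundingRect(c))
t=np.radians(np.arange(0,360,4))
def hull(p,n):
    x,y,yaw,lean=p
    R=Ro.from_euler("ZY",[yaw,lean],degrees=True).as_matrix()
    P=np.vstack([np.c_[np.full_like(t,s),.0625*np.cos(t),.0625*np.sin(t)] for s in(-.01,.01)])@R.T+[x,y,.072]
    # clip at rack top
    P=P[P[:,2]>.046]
    return cv2.convexHull(proj(n,P).astype(np.float32))
def cost(p,ns=("top","scene")):
    e=0
    for n in ns:
        S=16;k=np.zeros((400,640),np.uint8)
        # supersampled compare
        x0,y0=(200,160) if n=="top" else (345,150)
        q=np.zeros((50*8,70*8),np.uint8);h=(hull(p,n)-[x0-.5,y0-.5])*8
        cv2.fillConvexPoly(q,np.round(h).astype(np.int32),255)
        a=cv2.resize(q,(70,50),interpolation=cv2.INTER_AREA)/255.
        b=ms[n][y0:y0+50,x0:x0+70]/255.
        e+=np.abs(a-b).sum()
    return e
p0=[.579,.183,13.5,0]
for ns in(("top","scene"),("top",),("scene",)):
    r=minimize(cost,p0,args=(ns,),method="Nelder-Mead",options=dict(initial_simplex=np.array([p0]+[np.add(p0,d) for d in([.01,0,0,0],[0,.01,0,0],[0,0,8,0],[0,0,0,6])])))
    print(ns,r.x.round(4),r.fun)
s=env.read_state();R=Ro.from_euler("xyz",s["orientation"],degrees=True);print(R.as_matrix().round(3))
E
```

```text
top 669 (210, 173, 48, 20)
scene 714 (351, 163, 27, 38)
('top', 'scene') [ 0.5794  0.1827 14.1171  1.4606] 108.61960784313726
('top',) [ 0.5797  0.1837 14.1168  1.9407] 41.21568627450981
('scene',) [ 0.5784  0.1825 13.9876 -2.5733] 29.643137254901966
[[ 0.976  0.22  -0.   ]
 [ 0.22  -0.976  0.001]
 [ 0.    -0.001 -1.   ]]
```

Units first: shifts go in units of 100 mm and turns go in units of 4 degrees. So 0.26 m is 2.6, 0.22 m is 2.2, -50 degrees is -12.5.

```bash
cat >> h.py <<'E'
from scipy.spatial.transform import Rotation as Ro
def delta(pos,Rt=None):
    s=env.read_state();R=Ro.from_euler("xyz",s["orientation"],degrees=True)
    v=Ro.identity() if Rt is None else R.inv()*Rt
    print("rot",v.as_rotvec(degrees=True).round(2),"d",R.inv().apply(np.array(pos)-s["ee_pos"]).round(4),"q",s["qpos"].round(1),"t",s["clock"])
E
```

>>> step_hand(offsets=[[0, 0, -2.5, 0.6, -0.3, -0.05, 0.05], [0, 0, -5, 1.2, -0.6, -0.1, 0.05], [0, 0, -7.5, 1.8, -0.9, -0.15, 0.05], [0, 0, -10, 2.2, -1.4, -0.2, 0.05], [0, 0, -12.5, 2.6, -1.9, -0.25, 0.05]])

```text
clock: 0.72
ee_pos: [0.3592, -0.4533, 0.2485]
orientation: [-180.0, -0.0, 63.0]
contact_force: [0.5, -0.9, 0.4]
grip_width: 0.05
finger_force: 0.0
```

```bash
python3 - <<'E'
from h import *
delta([.579,.183,.25],Ro.from_matrix(Ro.from_euler("z",14,degrees=True).as_matrix()@np.array([[0,1,0],[1,0,0],[0,0,-1]]).T))
E
```

```text
rot [-1.000e-02 -2.000e-02 -4.095e+01] d [ 0.6668 -0.0925 -0.0013] q [-53.9   9.2 112.8   0.   58.  -27. ] t 0.725
```

Converted, 0.3 m is 3, 0.24 m is 2.4, -41 degrees is -10.25.

>>> step_hand(offsets=[[0, 0, -2, 0.6, -0.1, 0, 0.05], [0, 0, -4, 1.2, -0.2, 0, 0.05], [0, 0, -6, 1.8, -0.3, 0, 0.05], [0, 0, -8, 2.4, -0.4, 0, 0.05], [0, 0, -10.25, 3, -0.5, 0, 0.05]])

```text
clock: 1.35
ee_pos: [0.4516, -0.1637, 0.2487]
orientation: [180.0, 0.0, 104.0]
contact_force: [0.7, -0.2, 0.1]
grip_width: 0.0502
finger_force: 0.0
```

```bash
cat > t.py <<'E'
from h import *
delta([.579,.183,.25],Ro.from_matrix(Ro.from_euler("z",14,degrees=True).as_matrix()@np.array([[0,1,0],[1,0,0],[0,0,-1]])))
E
python3 t.py
```

```text
rot [ 0.01  0.   -0.02] d [ 0.3057  0.2074 -0.0013] q [-22.7  -0.5 123.4   0.   57.1 -36.7] t 1.35
```

Converted, 0.05 m is 0.5, 0.034 m is 0.34.

>>> step_hand(offsets=[[0, 0, 0, 0.5, 0.34, 0, 0.05], [0, 0, 0, 1, 0.68, 0, 0.05], [0, 0, 0, 1.5, 1.02, 0, 0.05], [0, 0, 0, 2, 1.36, 0, 0.05], [0, 0, 0, 2.5, 1.7, 0, 0.05]])

```text
clock: 1.98
ee_pos: [0.5576, 0.1197, 0.2486]
orientation: [-180.0, 0.0, 103.7]
contact_force: [1.0, -0.3, 0.6]
grip_width: 0.0501
finger_force: 0.0
```

>>> step_hand(offsets=[[0, 0, 0, 0.45, 0.3, 0, 0.05], [0, 0, 0, 0.56, 0.37, 0, 0.05], [0, 0, 0, 0.56, 0.37, 0.3, 0.05], [0, 0, 0, 0.56, 0.37, 0.45, 0.05], [0, 0, 0, 0.56, 0.37, 0.45, 0.05]])

```text
clock: 2.6
ee_pos: [0.5793, 0.18, 0.2026]
orientation: [-179.9, 0.0, 103.7]
contact_force: [-0.2, 0.2, 0.2]
grip_width: 0.0498
finger_force: 0.0
```

```bash
python3 t.py; python3 - <<'E'
from h import *
cv2.imwrite("pics/w1.png",env.camera("wrist"))
print(proj("wrist",[[.579,.183,.135]]))
E
```

```text
rot [-0.14  0.   -0.33] d [ 0.003   0.0003 -0.0474] q [ 15.1  15.1 111.   -0.   54.    1.4] t 2.6
[[320.16945273 212.31327065]]
```

View pics/w1.png

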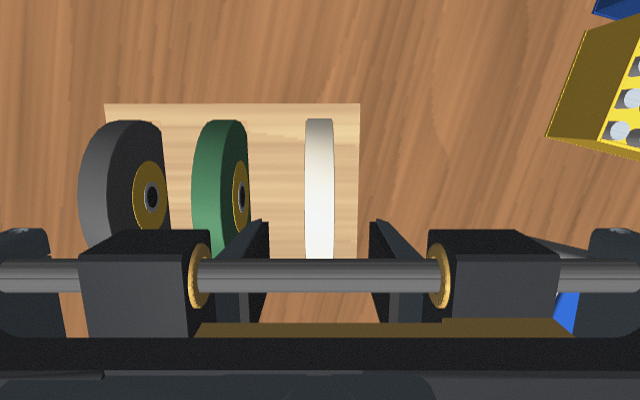

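The white wheel sits centred between the fingers (columns 305–334, fingers at 265 and 370) and square to them. I descend and grip.

>>> step_hand(offsets=[[0, 0, -0.075, 0.03, 0, 0.4, 0.05], [0, 0, -0.075, 0.03, 0, 0.75, 0.05], [0, 0, -0.075, 0.03, 0, 0.955, 0.05], [0, 0, -0.075, 0.03, 0, 0.955, 0.05], [0, 0, -0.075, 0.03, 0, 0.955, 0.03]], force=40)

```text
clock: 3.28
ee_pos: [0.5803, 0.1838, 0.1096]
orientation: [179.9, -0.0, 104.0]
contact_force: [0.4, 0.6, -0.1]
grip_width: 0.043
finger_force: 0.0
```

>>> step_hand(offsets=[[0, 0, 0, 0, 0, 0, 0], [0, 0, 0, 0, 0, 0, 0], [0, 0, 0, 0, 0, 0, 0], [0, 0, 0, 0, 0, 0, 0], [0, 0, 0, 0, 0, 0, 0]], force=40)

```text
clock: 3.9
ee_pos: [0.5797, 0.1838, 0.1087]
orientation: [180.0, -0.0, 104.0]
contact_force: [-0.7, 0.1, 6.2]
grip_width: 0.0196
finger_force: 40.0
```

Converted, -0.12 m is -1.2, -0.09 m is -0.9.

>>> step_hand(offsets=[[0, 0, 0, 0, 0, -0.15, 0], [0, 0, 0, 0, 0, -0.35, 0], [0, 0, 0, 0, 0, -0.6, 0], [0, 0, 0, 0, 0, -0.9, 0], [0, 0, 0, 0, 0, -1.2, 0]], force=50)

```text
clock: 4.53
ee_pos: [0.5792, 0.1836, 0.2303]
orientation: [180.0, -0.0, 104.0]
contact_force: [0.4, 0.2, -4.3]
grip_width: 0.0201
finger_force: 50.0
```

>>> step_hand(offsets=[[0, 0, 0, 0, 0, -0.25, 0], [0, 0, 0, 0, 0, -0.5, 0], [0, 0, 0, 0, 0, -0.6, 0], [0, 0, 0, 0, 0, -0.6, 0]], force=50)

```text
clock: 5.03
ee_pos: [0.5794, 0.1837, 0.2888]
orientation: [179.9, -0.0, 104.0]
contact_force: [-0.0, -0.1, -5.0]
grip_width: 0.0196
finger_force: 50.0
```

```bash
python3 - <<'E'
from h import *
cv2.imwrite("pics/s1.png",env.camera("scene"))
delta([.461-.05,-.203,.3])
E
```

```text
rot [0. 0. 0.] d [-0.3344 -0.2566 -0.0121] q [ 15.4   9.5 108.1  -0.   62.5   1.4] t 5.075
```

View pics/s1.png

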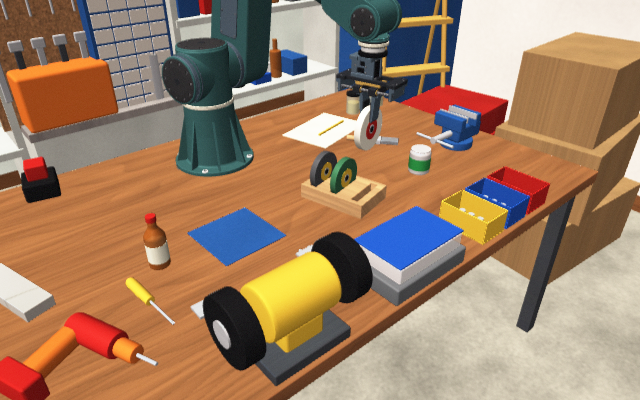

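The scene view shows the white wheel hanging upright in the fingers, clear of the rack, with the green and grey wheels still in place. I carry it over the mat while yawing.

Converted, -0.2 m is -2, -0.16 m is -1.6, 23 degrees is 5.75.

>>> step_hand(offsets=[[0, 0, 0.75, -0.25, -0.17, 0, 0], [0, 0, 2, -0.7, -0.48, 0, 0], [0, 0, 3.25, -1.15, -0.8, 0, 0], [0, 0, 4.5, -1.6, -1.1, 0, 0], [0, 0, 5.75, -2, -1.38, 0, 0]])

```text
clock: 5.7
ee_pos: [0.4925, -0.0453, 0.2871]
orientation: [-179.9, 0.0, 80.8]
contact_force: [0.2, -0.7, -5.6]
grip_width: 0.0196
finger_force: 50.0
```

```bash
cat > t.py <<'E'
from h import *
c=np.array([.461,-.203,.27]);a=np.radians(-24)
Rt=Ro.from_euler("z",-24,degrees=True)*Ro.from_matrix([[0,1,0],[1,0,0],[0,0,-1]])
delta(c+.037*np.array([-.707*np.cos(a),-.707*np.sin(a),.707]),Rt)
Rt=Rt*Ro.from_rotvec([-45,0,0],degrees=True)
delta(c+.037*np.array([-.707*np.cos(a),-.707*np.sin(a),.707]),Rt)
E
python3 t.py
```

```text
rot [-0.08  0.02 14.84] d [-0.154  -0.0313 -0.009 ] q [ -7.9  -1.8 120.2  -0.   61.7   1.2] t 5.7
rot [-44.82  -5.81  14.08] d [-0.154  -0.0313 -0.009 ] q [ -7.9  -1.8 120.2  -0.   61.7   1.2] t 5.7
```

Converted, -0.154 m is -1.54, -0.13 m is -1.3, 15 degrees is 3.75.

>>> step_hand(offsets=[[0, 0, 1.25, -0.45, -0.1, 0, 0], [0, 0, 2.5, -0.9, -0.2, -0.03, 0], [0, 0, 3.5, -1.3, -0.28, -0.06, 0], [0, 0, 3.75, -1.54, -0.31, -0.09, 0], [0, 0, 3.75, -1.54, -0.31, -0.09, 0]])

```text
clock: 6.32
ee_pos: [0.4384, -0.1921, 0.2963]
orientation: [-179.9, 0.0, 65.9]
contact_force: [1.1, 0.3, -4.1]
grip_width: 0.02
finger_force: 50.0
```

>>> step_hand(offsets=[[-2, 0, 0, 0, 0, 0, 0], [-4.25, 0, 0, 0, 0, 0, 0], [-6.5, 0, 0, 0, 0, 0, 0], [-8.75, 0, 0, 0, 0, 0, 0], [-11, 0, 0, 0, 0, 0, 0]])

```text
clock: 6.95
ee_pos: [0.4333, -0.1896, 0.3049]
orientation: [136.8, -0.2, 66.2]
contact_force: [31.5, -27.1, 24.9]
grip_width: 0.0196
finger_force: 50.0
```

```bash
python3 t.py
```

```text
rot [43.2  -0.27  0.15] d [-0.001  -0.0026  0.0095] q [-28.2 -22.2 141.9  10.6  17.5 -13.2] t 6.95
rot [-1.8  -0.3   0.03] d [-0.001  -0.0026  0.0095] q [-28.2 -22.2 141.9  10.6  17.5 -13.2] t 6.95
```

Joint 5 is against its range end at 17.5°. I ease off by going a little higher and further out, with slightly less tilt.

>>> step_hand(offsets=[[0.75, 0, 0, 0, 0.2, -0.15, 0], [0.75, 0, 0, 0, 0.45, -0.3, 0], [0.75, 0, 0, 0, 0.7, -0.5, 0], [0.75, 0, 0, 0, 0.83, -0.6, 0], [0.75, 0, 0, 0, 0.83, -0.6, 0]])

```text
clock: 7.58
ee_pos: [0.4522, -0.1988, 0.4074]
orientation: [139.7, -0.2, 66.2]
contact_force: [-0.6, -1.0, -4.7]
grip_width: 0.02
finger_force: 50.0
```

```bash
cat > c.py <<'E'
from h import *
s=env.read_state();R=Ro.from_euler("xyz",s["orientation"],degrees=True).as_matrix()
c=s["ee_pos"]+.037*R[:,2];print("centre",c,"err",c[:2]-[.461,-.203],"lab",np.degrees(np.arccos(R[2,1])),s["qpos"].round(1),s["contact_force"].round(1),s["clock"])
E
python3 c.py
```

```text
centre [ 0.47413512 -0.20840567  0.37914392] err [ 0.01313512 -0.00540567] lab 49.71133087303831 [-27.9 -26.  132.3   5.   33.6  -7.1] [-0.6 -1.  -4.7] 7.575
```

Converted, -0.007 m is -0.07, -0.003 m is -0.03, -4.5 degrees is -1.125.

>>> step_hand(offsets=[[-0.5, 0, 0, 0, -0.03, -0.03, 0], [-1.125, 0, 0, 0, -0.07, -0.07, 0], [-1.125, 0, 0, 0, -0.07, -0.07, 0], [-1.125, 0, 0, 0, -0.07, -0.07, 0], [-1.125, 0, 0, 0, -0.07, -0.07, 0]])

```text
clock: 8.2
ee_pos: [0.4432, -0.1952, 0.4082]
orientation: [135.2, -0.2, 66.2]
contact_force: [0.9, 0.0, -4.7]
grip_width: 0.02
finger_force: 50.0
```

```bash
python3 c.py
python3 - <<'E'
from h import *
s=env.camera("scene");t=env.camera("top")
cv2.imwrite("pics/f.png",np.vstack([cv2.resize(s[60:280,120:460],(500,324)),cv2.resize(t[140:300,190:480],(500,276))]))
E
```

```text
centre [ 0.46703227 -0.20569051  0.38187775] err [ 0.00603227 -0.00269051] lab 45.24115699622869 [-28.2 -28.9 135.2   6.6  29.2  -8.7] [ 0.9  0.  -4.7] 8.2
```

View pics/f.png

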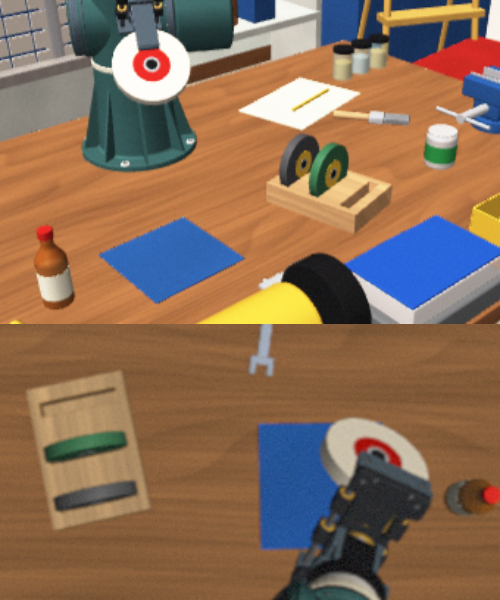

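The wheel is gripped and leaning, with its label obliquely upward. In the top crop its centre is near (376,456), which is top pixel (408,216). I check that against the expected position and hand in if it agrees.

```bash
python3 - <<'E'
from h import *
p=ray("top",408,216.5,.385);print(p)
if np.hypot(p[0]-.461,p[1]+.203)<.03: print(env.job_done())
E
```

```text
[ 0.47351223 -0.20716123  0.385     ]
the job is handed in; nothing more can be done
None
```

The white wheel is held about 38 cm above the bench, its centre within about 15 mm of the mat's centre, leaning 45° with the red label obliquely up. The grey and green wheels still stand in the rack, and I handed the job in at about 8.3 s; no verdict was shown.

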